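# Fit a coin cell and screw its captive cap shut

## Task

Fit the small coin cell into the battery compartment: set it down flat on the deck in front of the gap in the collar, let go of it, then slide it along the deck through the gap until it drops into the pocket (do not lower or drop it in from above). Then swing the captive cap home over it and screw it clockwise until it is fully tight, and leave it there. Leave the bigger cell, the screwdriver and the screw jar alone.

Things in the scene. Friction and masses are not known exactly. Their poses are not given: they have to be found in the camera images.
- unit: The battery unit, fixed: a grey plastic block 190 (x) x 130 (y) x 30 mm high whose flat top is called the deck. Origin: centre of its underside, z up. It carries the pocket, the collar round it and the captive cap. The 85 mm of deck on its -x side are bare, and the loading takes place there
- pocket (a point): Centre of the mouth of the round pocket in the deck, level with the deck (unit frame 20, -15, 30 mm). The pocket is 27.5 mm wide and 6 mm deep, with a 1 mm chamfer. An aluminium collar 6 mm high, 23 mm inner and 27 mm outer radius, stands round it, with one gap 32 mm wide that faces the unit's -x. Axes as the unit's
- landing (a point): A point on the bare deck, 70 mm from the pocket towards the unit's -x, straight in front of the gap. Axes as the unit's
- pivot (a point): Point on deck level on the swing axis of the cap's strap, 52 mm from the pocket on the unit's +y side. Axes as the unit's
- cap_swing (a joint): Swing of the strap that carries the cap, about the upright axis through pivot: 0 = home, hard stop, cap centred over the pocket; positive is counter-clockwise seen from above, up to 1.8 rad; at 1.57 the cap lies on the unit's +x side of the pivot. Stiff hinge (0.04 N m): stays where it is left
- cap_turn (a joint): Turn of the cap in its strap: 0 = fully loose (stop), 2.6 rad = tight (stop); grows as the cap turns clockwise seen from above. Friction 0.06 N m. A thread lowers cap, strap and pillar together by 3.85 mm per rad, 10 mm in all, and they do not sink without turning. The cap goes down past about 1.2 rad only when the strap is home (else it lands on the collar) and the cell is down in its pocket (else it lands on the cell); screwed down it cannot swing
- cap_bar (a point): Centre of the top of the cap's grip bar, on the cap's axis. The black cap is a disc 44 mm across and 9 mm high over all; on it stands the bar, 40 mm long (along this point's x) x 12 mm thick (y) x 26 mm high. Loose, the cap's underside is 10.5 mm above the deck, its disc top 19.5 mm and this point 45.5 mm; tight, 10 mm lower. The strap and pillar beside it are no higher than the disc top. Turns with the cap
- cell: The small coin cell, loose: a bare metal disc 24.5 mm across, 7.7 mm thick, about 12 g, lying flat on the bench. Origin: centre of its underside, z its axis. Smooth: it slides easily on the deck. In the pocket it stands 1.7 mm proud of the deck
- big_cell: A bigger coin cell, 35 mm across, 7.7 mm thick, that does not fit; lies flat on the bench, to be left alone. Origin: centre of its underside
- screwdriver: A screwdriver 170 mm long, lying along its x, handle 26 mm thick; bystander. Origin: its middle, on the bench
- screw_jar: A clear jar 56 mm across, 65 mm high; bystander. Origin: centre of its underside
There are look-alikes about, which are no part of the job. Of the things shaped like the unit, the grey one is meant.

How it is judged:
By the outcome, as a careful person would: the job done as asked, in the order asked, and still so for the second after the job is handed in, with the robot touching nothing.
It also fails if it takes over 69 s, if anything falls off the work surface, if the arm or the gripper's body presses on something with over 40 N, if the wrist force passes 120 N, or if a joint passes its speed limit or range.

## Robot

A 7-joint arm with a two-finger parallel gripper is mounted at the origin on the work surface. World frame = base frame: x ahead of the robot, y to its left, z up, the work surface at z = 0. Lengths are in mm, angles in rad, forces in N, time in s.
With the tool pointing down it reaches from about 425 to 875 mm from the base axis. Payload 8.4 kg.
Tool frame: the origin (TCP) lies at the very end of the fingers, on their centre line; the grasp point (between the pads) lies 19 mm behind it; z points along the fingers, y is the line along which they close (so a half turn about z gives the same grasp; the last joint's range is limited). The gripper opens to 87 mm and grips with 3 to 60 N. Pads are 19 mm wide; open, the fingers measure 117 mm over their backs; the gripper's body (75 mm by 190 mm) begins 51 mm behind the grasp point.
Start: joints at [1.135, 0.333, 0.04, 1.465, -0.013, 1.343, -0.059], TCP at [214.781, -613.459, 222.546] pointing down, gripper open.
Joint ranges: [-2.58, 2.58], [-0.38, 2.09], [-1.3, 1.39], [0.25, 2.4], [-1.5, 4.64], [0.08, 2.09], [-2.65, 2.65]. Speed limits (rad/s): [2.22, 2.22, 2.79, 2.79, 3.14, 3.14, 3.14].

## Interface

Orientations are given as a unit quaternion [w, x, y, z].
In Python, from rig import ctrl, imaging, nets gives the robot as it stands.
- The arm moves only by the shell command python3 -m jog 'ROWS' [OPENING] [FORCE]. ROWS is JSON, one flat list of numbers, 4 for each row, row after row: the shift along the tool's x, y, z each as a share of 0.05 m, from -1 to 1, then the turn about the tool's z as a share of 6 degrees, from -1 to 1. In form: [dx, dy, dz, turn, dx, dy, dz, turn, ...]. A call has 1 to 8 rows; each row shifts and turns the commanded pose from where the row before left it, along the tool's axes as they then stand; what a row does not reach is not made up. A row lasts 1/8 s, in which the tool goes at most 62.5 mm and 10.7 degrees, less where a joint would pass 70% of its speed; a pose out of reach is approached as far as the arm can. A call with a number of a shift or a turn outside -1 to 1 is refused whole. A call with a gripper value outside its range is refused whole. OPENING is the finger opening in mm, from 0 to 87, set as the call begins (- or left out, the last holds). The fingers move at their own pace and stop on an object; FORCE is the grip in N (left out, the last holds). Time passes only in rows, so rows that do not move let the fingers close. It gives the time, the measured TCP pose, the force, the opening and the grip force at its end, in the units of the state.
- ctrl.observe(): the state, without advancing time (a new reading comes with each control period).
- imaging.camera(name): name is "scene" or "top"; returns the picture (480x640x3 uint8, blue, green, red); there is no depth.
- imaging.calibration(name): a dict with "mtx" (3x3 intrinsics, pixels), "dist" ([k1, k2, p1, p2, k3] as OpenCV has them; the pictures are not rectified), "R" (3x3) and "t" (3): a world point X has camera coordinates R X + t. Camera axes: x right, y down, z forward; pixel columns grow to the right and rows downward; lengths in mm; the calibration is good to about 2 mm. A picture is of the moment at which its call begins. calibration takes no time and is no camera call.
- ctrl.hand_in(): hands the job in; it is judged then, once.
Trained networks look in the newest picture that a camera, given by its name, has taken for a name from the list of things; names that differ only in an ending like _2 or _b are one class to them, and where a whole thing is asked for, a point or a joint stands for the part that bears it (a point fixed in the world has none). Each returns a list of dicts, best first, with "conf" (0 to 1); they miss things now and then, are a little off and sometimes report something else, mostly with a low value. They report only what shows in the picture. A call takes as long as a camera call. They do not tell look-alikes from the thing itself.
- nets.trace(target, camera): "mask" (480x640 bool, what is visible of it) and "rect" ([left, top, width, height] in pixels, round what is visible of it).
- nets.place_of(target, camera): "location" ([column, row] in pixels: a listed point, or the origin of a listed thing).
The state is a dict: "clock": time; "joint_positions": joint angles; "dq": joint speeds; "joint_torque": joint torques, N m; "ee_pos": TCP position; "eef_rot": TCP orientation; "contact_force": force on the tool from outside, world axes, zero at the start; "moment": the same for the moment, N m; "finger_gap": opening from 0.0 (shut) to 1.0 (fully open); "grasp_force": force on a finger pad.
Only numpy, scipy, OpenCV 4.12 (cv2) and the standard library are available. Lean on these libraries where they do the work, as an engineer would, in place of code of your own. Each camera call takes 0.05 s, during which the arm holds its last target. There are 200 camera calls.

## Working session

There is one attempt and no reset: what is moved stays moved. The work goes in short steps, Python scripts to look and compute and a shell command to move; the robot and the scene stay as the last step left them, time stands still between calls to the robot, and variables do not carry over. Pictures are saved under pics/ and viewed, at most 10 in all, crops included, and the job is handed in when it is done.

```bash
ls; mkdir -p pics
cat > h.py <<'E'
import numpy as np, cv2
from rig import ctrl, imaging, nets
def ray(cam,px):
    c=imaging.calibration(cam);K=np.array(c["mtx"]);d=np.array(c["dist"]);R=np.array(c["R"]);t=np.array(c["t"]).ravel()
    u=cv2.undistortPoints(np.array(px,float).reshape(1,1,2),K,d).ravel()
    return -R.T@t, R.T@np.array([u[0],u[1],1])
def atz(cam,px,z):
    o,d=ray(cam,px); return o+d*(z-o[2])/d[2]
def proj(cam,X):
    c=imaging.calibration(cam);R=np.array(c["R"])
    return cv2.projectPoints(np.array(X,float).reshape(-1,1,3),cv2.Rodrigues(R)[0],np.array(c["t"],float).reshape(3,1),np.array(c["mtx"]),np.array(c["dist"]))[0].reshape(-1,2)
E
python3 - <<'E'
from h import *
for c in ("top","scene"):
    im=imaging.camera(c); cv2.imwrite(f"pics/{c}0.png",im)
    print(c,[x.round(0) for x in ray(c,(320,240))])
    for n,z in (("unit",0),("pocket",30),("landing",30),("pivot",30),("cap_bar",45.5),("cell",0),("big_cell",0),("screwdriver",0),("screw_jar",0)):
        for r in nets.place_of(n,c)[:4]:
            print(n,round(r["conf"],2),np.round(r["location"],1),atz(c,r["location"],z).round(1))
print(ctrl.observe())
E
```

```text
pics
top [array([ 381.,  132., 1100.]), array([ 0.,  0., -1.])]
unit 0.89 [438.3 332.5] [ 328.2 -134.8    0. ]
unit 0.7 [153.3 181.9] [659.8 522.3   0. ]
unit 0.65 [345.9 227.6] [560.7  74.2   0. ]
pocket 0.97 [160.9 170.9] [678.1 496.   30. ]
pocket 0.95 [354.7 216.9] [580.2  56.5  30. ]
pocket 0.93 [443.5 328.9] [ 337.5 -138.9   30. ]
pocket 0.4 [354.2 250.4] [505.3  56.9  30. ]
landing 0.7 [446.2 356.3] [ 279.  -144.3   30. ]
landing 0.64 [354.9 248.5] [509.5  55.4  30. ]
landing 0.62 [156.2 201.9] [606.3 501.9  30. ]
pivot 0.93 [332.5 216.1] [581.1 105.9  30. ]
pivot 0.89 [423.4 320.4] [355.2 -95.1  30. ]
pivot 0.88 [134.3 168.6] [682.7 557.7  30. ]
cap_bar 0.88 [458.3 328.7] [ 339.  -167.    45.5]
cap_bar 0.86 [331.1 191.3] [633.7 110.2  45.5]
cap_bar 0.68 [157.3 166.2] [684.5 499.6  45.5]
cell 0.6 [354.7 250.4] [508.8  53.6   0. ]
cell 0.55 [471.7 260.5] [ 490.7 -212.9    0. ]
big_cell 0.52 [489.3 195.6] [ 642.4 -257.8    0. ]
big_cell 0.24 [345.9 228. ] [559.7  74.2   0. ]
screwdriver 0.75 [232.8 271.1] [456.6 327.8   0. ]
screw_jar 0.86 [252.5 172.7] [685.3 291.9   0. ]
scene
[... 1069 characters left out ...]
ns': array([ 1.13480074,  0.33318319,  0.03989825,  1.46537738, -0.01339856,
        1.34329143, -0.05846506]), 'dq': array([-0.0006687 , -0.00127488,  0.0012427 ,  0.00021421,  0.00014761,
       -0.00072752,  0.0022198 ]), 'joint_torque': array([ 3.57341514e-04, -6.56118822e+01,  1.33326128e+00, -4.04063201e+01,
       -5.98421646e-02,  3.51050450e-02,  6.73156455e-05]), 'ee_pos': array([ 214.78719783, -613.47280961,  222.56781965]), 'eef_rot': array([2.23716120e-06, 9.85854013e-01, 1.67606281e-01, 4.39875189e-06]), 'contact_force': array([ 0.99865172,  0.54499307, -0.55123112]), 'moment': array([ 0.02394349, -0.03561308, -0.03826019]), 'grasp_force': 0.0, 'finger_gap': 0.9996570411212141}
```

View pics/top0.png

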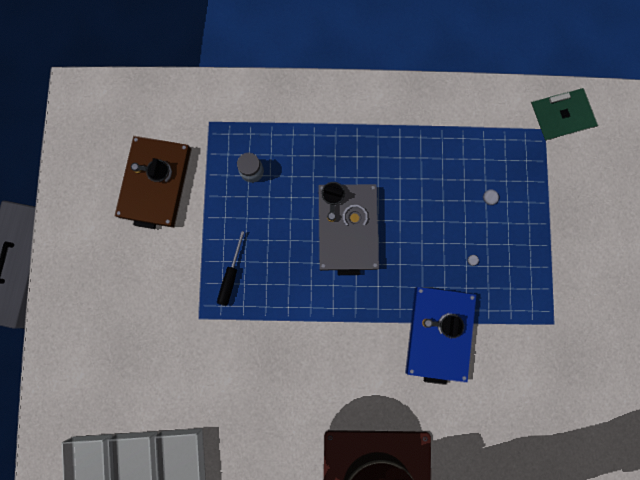

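View pics/scene0.png

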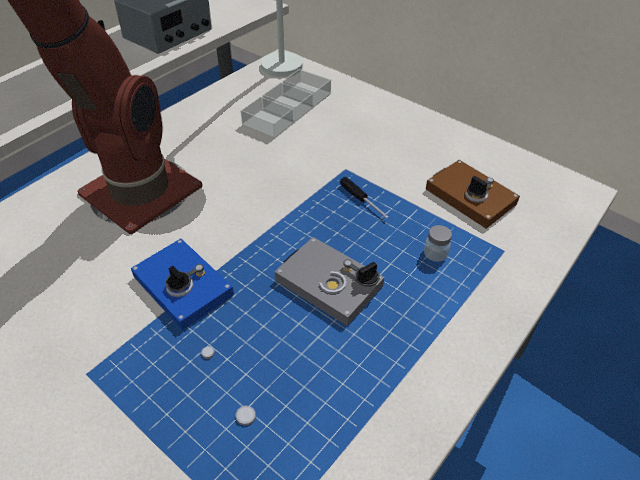

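The top view shows the grey unit at about (349,228), yaw near 0, pocket at (355,217). Its cap is on the +x side at (333,192). The small cell is at (473,260) and the big one at (491,197). I'll zoom in for precise centres.

Run:
```python
from h import *
t=cv2.imread("pics/top0.png"); 
a=cv2.resize(t[178:278,312:388],None,fx=6,fy=6,interpolation=cv2.INTER_CUBIC)
b=cv2.resize(t[245:275,458:488],None,fx=10,fy=10,interpolation=cv2.INTER_CUBIC)
im=np.zeros((600,780,3),np.uint8); im[:600,:456]=a; im[:300,470:770]=b
cv2.imwrite("pics/crop1.png",im)
# cell centroid
for n,box,z in (("cell",(245,275,458,488),7.7),):
    g=t[box[0]:box[1],box[2]:box[3]].astype(int); m=((g[...,2]>110)).astype(np.uint8)
    k,l,s,c=cv2.connectedComponentsWithStats(m); i=1+np.argmax(s[1:,4]); p=c[i]+[box[2],box[0]]
    print(n,s[i],p,atz("top",p,z).round(1))
for z,X in (("deck",[(560+a,72+b,30) for a,b in((-95,-65),(-95,65),(95,65),(95,-65))]),): print(proj("top",X).round(1).tolist())
```

```text
cell [11 10  9 10 68] [472.75       259.61764706] [ 491.9 -212.9    7.7]
[[376.8, 269.1], [317.5, 268.0], [319.1, 183.4], [377.0, 184.6]]
```

View pics/crop1.png

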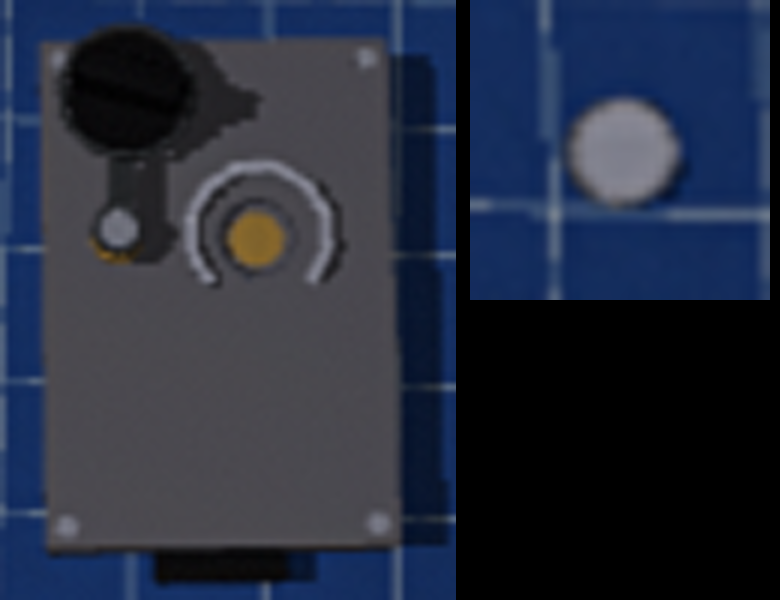

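The crop shows the collar centred near (260,231) with its gap facing down the image (-x), deck screws at (57,57), (367,57), (67,526), (378,524), and the cap bar roughly along the image x axis.

```bash
cat > unit.py <<'E'
from h import *
def w(p,z): return atz("top",(p[0]/6+312-.42,p[1]/6+178-.42),z)[:2]
E
python3 - <<'E'
from unit import *
S=np.array([w(p,30) for p in ((57,57),(367,57),(378,524),(67,526))]);print(S.round(1).tolist())
C=np.array([w(p,30) for p in ((40,42),(388,38),(400,547),(47,552))]);print(C.round(1).tolist(), C.mean(0),S.mean(0))
for Q in (C,S):
  for i,j in ((3,0),(2,1)): d=Q[i]-Q[j]; d=-d if d[0]<0 else d; d=Q[j]-Q[i]; print("yaw",np.degrees(np.arctan2(d[1],d[0])),np.linalg.norm(d))
  for i,j in ((1,0),(2,3)): d=Q[j]-Q[i]; print("yaw",np.degrees(np.arctan2(-d[0],d[1])),np.linalg.norm(d))
# collar from bright pixels
t=cv2.imread("pics/top0.png"); a=cv2.resize(t[178:278,312:388],None,fx=6,fy=6,interpolation=cv2.INTER_CUBIC).astype(int)
m=(a.min(2)>115); ys,xs=np.nonzero(m); k=(xs>175)&(xs<345)&(ys>145)&(ys<295)
P=np.array([w(p,36) for p in zip(xs[k][::5],ys[k][::5])])
from scipy.optimize import least_squares
r=least_squares(lambda q:np.hypot(P[:,0]-q[0],P[:,1]-q[1])-q[2],[580,56,25],loss="soft_l1");print("collar",r.x,k.sum())
m=(a[...,2]-a[...,0]>50); ys,xs=np.nonzero(m); k=(xs>200)&(xs<310); print("gold",w((xs[k].mean(),ys[k].mean()),24))
print("pillar",w((118,229),49.5-10))
print("capbar ends",w((77,78),75.5),w((185,105),75.5),"disc",w((126,91),60))
E
```

```text
[[646.7, 132.4], [649.0, 16.6], [474.1, 11.8], [471.2, 125.5]]
[[652.3, 138.9], [656.5, 8.7], [465.8, 3.7], [461.6, 132.7]] [559.03971285  71.00102649] [560.25179695  71.59140586]
yaw 1.870884813159942 190.79919849579775
yaw 1.5026582352027515 190.72626562989495
yaw 1.8390318067639078 130.2469137424616
yaw 1.8728663991528929 129.0211490165651
yaw 2.2513059205006423 175.5578897356274
yaw 1.5576026428808882 174.98330447073812
yaw 1.159427159829308 115.89498459556803
yaw 1.4348770884992421 113.76694824732935
collar [580.39239198  57.15488012  25.22866832] 2129
gold [580.10386021  57.12744583]
pillar [580.04454562 108.859844  ]
capbar ends [627.83618288 125.1572561 ] [618.73260889  86.45530834] disc [627.0874733  107.20717306]
```

Estimates agree: unit centre (559.4,71.3), yaw 1.7°, pocket (580.2,57.1), pivot (578.7,109.1), landing (510.2,55.0), cell (491.9,-212.9). Now approach the cell.

```bash
cat >> h.py <<'E'
from scipy.spatial.transform import Rotation as Ro
def to(x,y,z):
    s=ctrl.observe(); q=s["eef_rot"]; R=Ro.from_quat([q[1],q[2],q[3],q[0]]).as_matrix()
    l=R.T@(np.array([x,y,z])-s["ee_pos"])
    print("t",round(s["clock"],2),"ee",s["ee_pos"].round(1),"yaw",round(np.degrees(np.arctan2(R[1,0],R[0,0])),2),"tilt",R[2,2].round(4),"j",s["joint_positions"].round(2),"F",s["contact_force"].round(1),"local mm",l.round(1),"share",(l/50).round(3))
E
python3 -m jog '[0,0,0,0.98, 0,0,0,0.98, 0,0,0,0.98, 0.578,-0.784,0,0, 0.578,-0.784,0,0, 0.578,-0.784,0,0, 0.578,-0.784,0.2,0, 0.578,-0.784,0.4,0]' 50
python3 -m jog '[0.578,-0.784,0.4,0, 0.578,-0.784,0.5,0, 0.578,-0.784,0.5,0, 0.578,-0.784,0.5,0, 0.578,-0.784,0.3,0,0,0,0,0,0,0,0,0]' 50
python3 -c "
from h import *
to(491.9,-212.9,1.5)"
```

```text
clock: 2.0
ee_pos: [354.8, -412.4, 193.2]
eef_rot: [0.001, 1.0, 0.014, 0.001]
contact_force: [0.2, -0.7, -0.4]
finger_gap: 0.572
grasp_force: 0.0
clock: 2.88
ee_pos: [492.2, -213.7, 82.6]
eef_rot: [0.0, 1.0, 0.015, -0.0]
contact_force: [-0.4, -0.8, 1.1]
finger_gap: 0.578
grasp_force: 0.0
t 2.88 ee [ 492.2 -213.7   82.6] yaw 1.67 tilt -1.0 j [ 0.55  0.24 -0.25  1.89  0.07  1.02 -1.27] F [-0.4 -0.8  1.1] local mm [-0.2 -0.8 81.1] share [-0.004 -0.016  1.623]
```

```bash
python3 -m jog '[0,-0.016,0.5,0, 0,0,0.5,0, 0,0,0.4,0, 0,0,0.2,0, 0,0,0,0]' 50
python3 -m jog '[0,0,0,0,0,0,0,0,0,0,0,0,0,0,0,0,0,0,0,0,0,0,0,0]' 15 12
python3 -m jog '[0,0,-0.2,0,0,0,-0.6,0,0,0,-1,0,0,0,-1,0,0,0,0,0]'
python3 - <<'E'
from h import *
cv2.imwrite("pics/s1.png",cv2.resize(imaging.camera("scene")[230:430,130:330],None,fx=3,fy=3))
to(510.2,55,120)
E
```

```text
clock: 3.5
ee_pos: [491.8, -213.3, 2.5]
eef_rot: [0.0, 1.0, 0.014, -0.0]
contact_force: [-0.6, 0.3, 0.2]
finger_gap: 0.575
grasp_force: 0.0
clock: 4.25
ee_pos: [492.6, -212.6, 2.9]
eef_rot: [0.0, 1.0, 0.014, 0.0]
contact_force: [-1.2, -0.3, 5.5]
finger_gap: 0.268
grasp_force: 12.0
clock: 4.88
ee_pos: [494.7, -213.2, 147.2]
eef_rot: [0.002, 1.0, 0.014, 0.003]
contact_force: [0.1, 1.2, -0.7]
finger_gap: 0.269
grasp_force: 12.0
t 4.92 ee [ 493.3 -212.8  144.7] yaw 1.65 tilt -1.0 j [ 0.55  0.17 -0.25  1.83  0.05  1.14 -1.26] F [ 0.7  1.2 -1.7] local mm [  24.5 -267.3   24.3] share [ 0.49  -5.346  0.486]
```

View pics/s1.png

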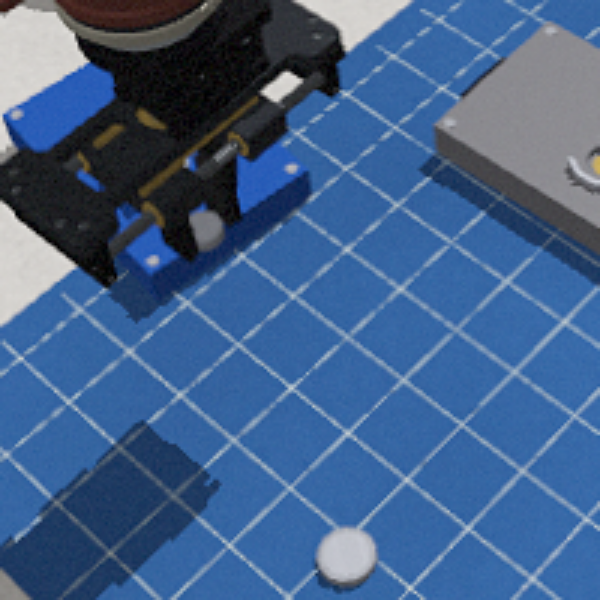

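The crop shows the cell held at (207,230) between the fingertips, apparently level but in shadow. I'll check again closer to the deck.

```bash
python3 -m jog '[0.07,-0.76,0,0,0.07,-0.76,0,0,0.07,-0.76,0,0,0.07,-0.76,0,0,0.07,-0.76,0.2,0,0.07,-0.76,0.4,0,0.07,-0.76,0.4,0]'
python3 -m jog '[0,0,0.4,0,0,0,0.1,0,0,0,0,0,0,0,0,0]'
python3 - <<'E'
from h import *
im=imaging.camera("scene")
a=cv2.resize(im[215:315,255:355],None,fx=6,fy=6,interpolation=cv2.INTER_CUBIC)
cv2.imwrite("pics/s2.png",a)
to(510.2,55,32.7)
E
```

```text
clock: 5.8
ee_pos: [508.1, 55.2, 90.8]
eef_rot: [-0.0, 1.0, 0.014, -0.001]
contact_force: [0.2, 0.6, -0.3]
finger_gap: 0.271
grasp_force: 12.0
clock: 6.3
ee_pos: [509.5, 53.6, 68.1]
eef_rot: [0.0, 1.0, 0.014, 0.0]
contact_force: [0.3, 0.6, 0.1]
finger_gap: 0.273
grasp_force: 12.0
t 6.35 ee [509.6  53.7  68.2] yaw 1.61 tilt -1.0 j [ 0.22  0.23 -0.46  1.95  0.12  0.98 -1.84] F [ 0.5 -0.  -0.1] local mm [ 0.6 -1.3 35.5] share [ 0.012 -0.026  0.711]
```

View pics/s2.png

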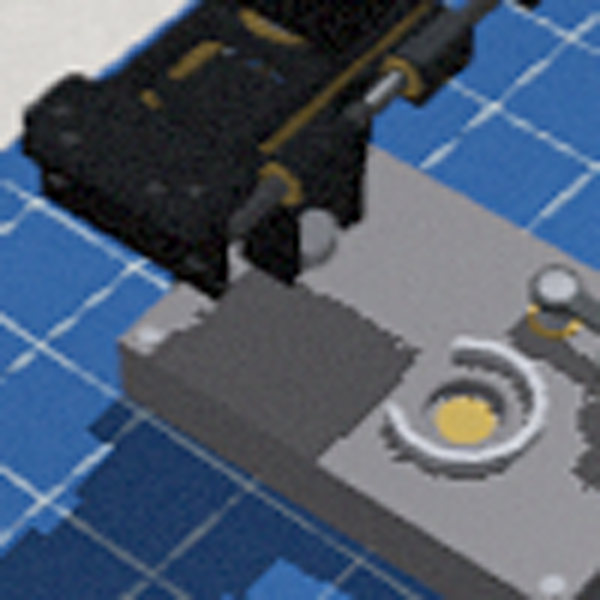

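```bash
python3 -m jog '[0.012,-0.026,0.3,0,0,0,0.22,0,0,0,0.1,0,0,0,0,0,0,0,0,0]'
python3 -m jog '[0,0,0.05,0,0,0,0.04,0,0,0,0,0,0,0,0,0]'
```

```text
clock: 6.98
ee_pos: [509.9, 55.5, 36.8]
eef_rot: [-0.0, 1.0, 0.014, 0.0]
contact_force: [-0.1, -0.0, -0.2]
finger_gap: 0.268
grasp_force: 12.0
clock: 7.48
ee_pos: [510.0, 55.5, 32.4]
eef_rot: [0.0, 1.0, 0.014, 0.0]
contact_force: [0.3, -0.7, 4.5]
finger_gap: 0.273
grasp_force: 12.0
```

```bash
python3 -m jog '[0,0,0,0,0,0,0,0,0,0,-0.1,0,0,0,-0.5,0,0,0,-0.5,0]' 45
python3 -m jog '[-0.5,0,0,0.5,-0.7,0,0,0.5,-0.1,0,0,0,0,0,0,0]' 0
python3 - <<'E'
from h import *
im=imaging.camera("scene")
cv2.imwrite("pics/s3.png",cv2.resize(im[215:315,255:355],None,fx=6,fy=6,interpolation=cv2.INTER_CUBIC))
cv2.imwrite("pics/t3raw.png",imaging.camera("top"))
to(475,54,35)
E
```

```text
clock: 8.1
ee_pos: [509.4, 55.5, 87.8]
eef_rot: [-0.0, 1.0, 0.015, -0.0]
contact_force: [0.6, 0.3, 0.1]
finger_gap: 0.51
grasp_force: 0.0
clock: 8.6
ee_pos: [445.2, 55.9, 87.5]
eef_rot: [0.0, 0.999, -0.038, 0.001]
contact_force: [0.4, -0.1, -0.6]
finger_gap: 0.143
grasp_force: 0.0
t 8.7 ee [445.7  56.   87.4] yaw -4.33 tilt -1.0 j [ 0.24  0.08 -0.47  2.07  0.04  1.   -1.9 ] F [ 0.1 -0.3  0.9] local mm [29.3 -0.2 52.4] share [ 0.587 -0.005  1.048]
```

View pics/s3.png

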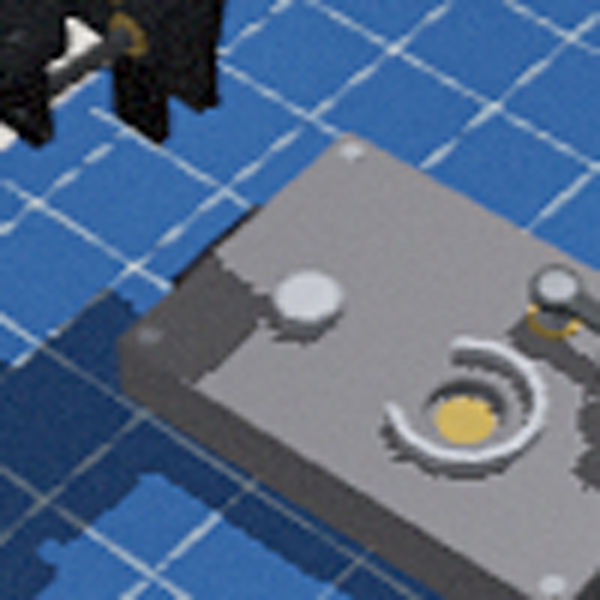

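The cell lies flat on the deck at (308,296), in front of the gap. I'll measure its offset from the collar axis and start turning the tool for the push.

```bash
python3 -m jog '[0.2,0,0,-1,0,0,0,-1,0,0,0,-1,0,0,0,-1,0,0,0,-1,0,0,0,-1,0,0,0,-1,0,0,0,-1]' 0
python3 -m jog '[0,0,0,-1,0,0,0,-1,0,0,0,-1,0,0,0,-1,0,0,0,-1,0,0,0,-1,0,0,0,-1,0,0,0,-1]' 0
python3 - <<'E'
from h import *
from scipy.optimize import least_squares
a=cv2.imread("pics/s3.png").astype(int); f=lambda p:(p[0]/6+255-.42,p[1]/6+215-.42)
ctrl_pts=[((385,405),(0,0))]
m=((a.min(2)>165)).astype(np.uint8); k,l,s,c=cv2.connectedComponentsWithStats(m)
for i in range(1,k):
    if s[i,4]>300: print(s[i],c[i].round(1))
for name,box,z in (("cell",(260,350,262,328),37.7),("collar",(380,550,335,470),36)):
    x0,x1,y0,y1=box; mm=a[y0:y1,x0:x1].min(2)>160
    ys,xs=np.nonzero(mm); P=np.array([atz("scene",f(p),z)[:2] for p in zip(xs+x0,ys+y0)])
    if name=="cell": print(name,P.mean(0),P.max(0)-P.min(0))
    else: print(name,least_squares(lambda q:np.hypot(P[:,0]-q[0],P[:,1]-q[1])-q[2],[580,56,25],loss="soft_l1").x)
to(475,54,35)
t=cv2.imread("pics/t3raw.png");
E
```

```text
clock: 9.7
ee_pos: [455.5, 55.3, 87.0]
eef_rot: [-0.0, 0.928, 0.373, 0.0]
contact_force: [0.3, 0.1, -0.1]
finger_gap: 0.005
grasp_force: 0.0
clock: 10.7
ee_pos: [455.5, 55.3, 87.0]
eef_rot: [-0.0, 0.696, 0.718, 0.0]
contact_force: [0.8, -0.3, -0.3]
finger_gap: 0.006
grasp_force: 0.0
[ 67  19  32  37 627] [80.  37.3]
[ 277  272   65   48 2359] [308.2 295.1]
[542 274  33  24 613] [557.5 285.9]
[ 386  336  163  126 3544] [483.4 409. ]
[539 575  27  20 400] [552.2 584.5]
cell [510.05603091  55.84635747] [22.19442426 23.52260381]Traceback (most recent call last):
  File "<stdin>", line 10, in <module>
  File "h.py", line 8, in atz
    o,d=ray(cam,px); return o+d*(z-o[2])/d[2]
        ~~~^^^^^^^^
  File "h.py", line 4, in ray
    c=imaging.calibration(cam);K=np.array(c["mtx"]);d=np.array(c["dist"]);R=np.array(c["R"]);t=np.array(c["t"]).ravel()
ValueError: time passes only in moves, steps and waits
```

```bash
sed -i 's/^from rig import.*/&\nimport functools\n_cal=functools.lru_cache(None)(lambda n: imaging.calibration(n))/; s/c=imaging.calibration(cam)/c=_cal(cam)/' h.py
python3 - <<'E'
from h import *
from scipy.optimize import least_squares
a=cv2.imread("pics/s3.png").astype(int); f=lambda p:(p[0]/6+255-.42,p[1]/6+215-.42)
x0,x1,y0,y1=380,550,335,470
ys,xs=np.nonzero(a[y0:y1,x0:x1].min(2)>160); P=np.array([atz("scene",f(p),36)[:2] for p in zip(xs+x0,ys+y0)])
print(least_squares(lambda q:np.hypot(P[:,0]-q[0],P[:,1]-q[1])-q[2],[580,56,25],loss="soft_l1").x)
g=a[380:450,420:515]; ys,xs=np.nonzero(g[...,2]-g[...,0]>70); print("gold",atz("scene",f((xs.mean()+420,ys.mean()+380)),24))
to(472,54,34)
E
```

```text
[580.96242441  56.16094654  25.36513689]
gold [580.92484633  55.84356761  24.        ]
t 10.7 ee [455.5  55.3  87. ] yaw 91.86 tilt -1.0 j [ 0.33  0.11 -0.57  2.05  0.07  1.   -0.24] F [ 0.8 -0.3 -0.3] local mm [-1.9 16.4 53. ] share [-0.037  0.329  1.061]
```

```bash
python3 -m jog '[-0.02,0.33,0,0.27,0,0,0.4,0,0,0,0.4,0,0,0,0.25,0,0,0,0.04,0,0,0,0,0]' 0
python3 - <<'E'
from h import *
to(553,55.9,32.3)
E
```

```text
clock: 11.45
ee_pos: [471.6, 54.8, 32.9]
eef_rot: [0.0, 0.707, 0.707, 0.0]
contact_force: [0.3, 0.5, -0.3]
finger_gap: 0.005
grasp_force: 0.0
t 11.45 ee [471.6  54.8  32.9] yaw 90.04 tilt -1.0 j [ 0.3   0.22 -0.55  2.06  0.15  0.89 -0.33] F [ 0.3  0.5 -0.3] local mm [ 1.  81.4  0.6] share [0.021 1.628 0.013]
```

```bash
python3 -m jog '[0.01,0.12,0.01,0,0.01,0.12,0,0,0,0.12,0,0,0,0.12,0,0,0,0.12,0,0,0,0.12,0,0,0,0.08,0,0,0,0,0,0]' 0
python3 - <<'E'
from h import *
im=imaging.camera("scene")
cv2.imwrite("pics/s4.png",cv2.resize(im[215:315,255:355],None,fx=6,fy=6,interpolation=cv2.INTER_CUBIC))
to(553,55.9,32.3)
E
```

```text
clock: 12.45
ee_pos: [511.4, 55.7, 32.0]
eef_rot: [-0.0, 0.707, 0.707, 0.0]
contact_force: [0.1, 0.5, -0.5]
finger_gap: 0.003
grasp_force: 0.0
t 12.5 ee [511.2  55.7  32. ] yaw 90.04 tilt -1.0 j [ 0.28  0.3  -0.54  1.97  0.19  0.92 -0.35] F [ 0.   0.6 -0. ] local mm [ 0.2 41.8 -0.3] share [ 0.003  0.837 -0.007]
```

View pics/s4.png

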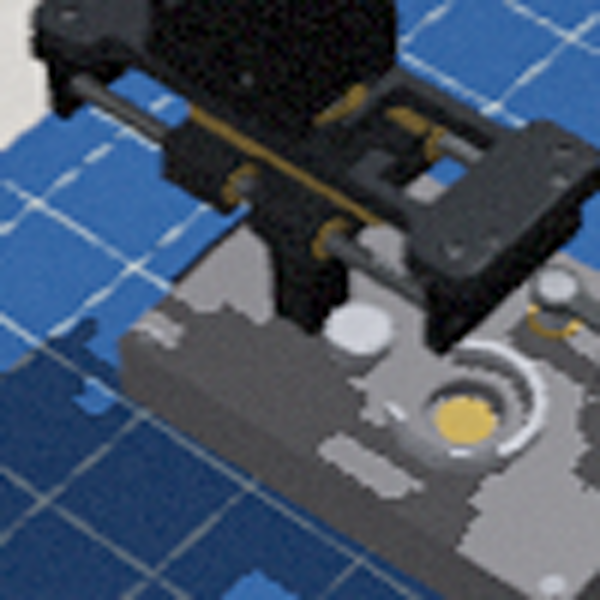

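The cell has slid to (358,328), with the closed fingers behind it.

Run:
```python
from h import *
f=lambda p:(p[0]/6+255-.42,p[1]/6+215-.42)
a=cv2.imread("pics/s4.png").astype(int)[295:360,320:400]; ys,xs=np.nonzero(a.min(2)>160)
x0,x1,y0,y1=xs.min(),xs.max(),ys.min(),ys.max();print(x0,x1,y0,y1,atz("scene",f((xs.mean()+320,ys.mean()+295)),37.7))
```

```text
7 73 7 57 [533.69231728  56.03034568  37.7       ]
```

```bash
python3 -m jog '[0,0.12,0,0,0,0.12,0,0,0,0.12,0,0,0,0.1,0,0,0,0.1,0,0,0,0.08,0,0,0,0.08,0,0,0,0.06,0,0]' 0
python3 -m jog '[0,0.06,0,0,0,0.05,0,0,0,0.04,0,0,0,0,0,0]' 0
python3 - <<'E'
from h import *
im=imaging.camera("scene")
cv2.imwrite("pics/s5.png",cv2.resize(im[215:315,265:365],None,fx=6,fy=6,interpolation=cv2.INTER_CUBIC))
to(558.5,55.9,32.3)
E
```

```text
clock: 13.5
ee_pos: [550.5, 55.7, 32.1]
eef_rot: [0.0, 0.707, 0.707, 0.0]
contact_force: [-0.3, 0.5, -0.3]
finger_gap: 0.004
grasp_force: 0.0
clock: 14.0
ee_pos: [557.8, 55.7, 32.0]
eef_rot: [-0.0, 0.707, 0.707, 0.0]
contact_force: [0.0, 0.7, -0.7]
finger_gap: 0.008
grasp_force: 0.0
t 14.05 ee [557.7  55.7  32. ] yaw 90.03 tilt -1.0 j [ 0.26  0.38 -0.52  1.86  0.23  0.95 -0.36] F [0.1 0.2 0.5] local mm [ 0.2  0.8 -0.3] share [ 0.004  0.017 -0.005]
```

View pics/s5.png

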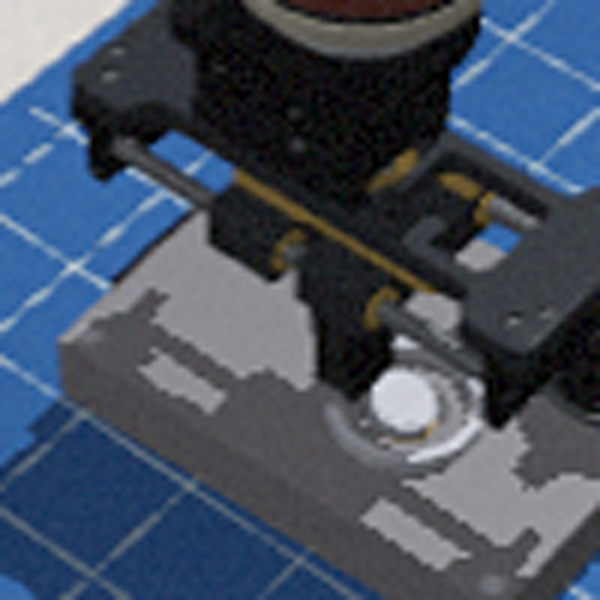

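The cell at (405,400) is in the mouth of the pocket and still seems tilted, with gold showing at its lower right. I'll push slightly further, then back off and look.

```bash
python3 -m jog '[0,0.04,0,0,0,0.04,0,0,0,0.03,0,0,0,0,0,0,0,-0.2,0,0,0,-0.5,-0.2,0,0,-0.7,-0.5,0,0,-0.7,-0.5,0]' 0
python3 -m jog '[0,-0.5,0,0,0,0,0,0]' 0
python3 - <<'E'
from h import *
im=imaging.camera("scene")
a=cv2.resize(im[255:305,300:350],None,fx=8,fy=8,interpolation=cv2.INTER_CUBIC)
tp=imaging.camera("top"); b=cv2.resize(tp[178:238,315:375],None,fx=6,fy=6,interpolation=cv2.INTER_CUBIC)
o=np.zeros((400,780,3),np.uint8); o[:400,:400]=a; o[:360,410:770]=b; cv2.imwrite("pics/s6.png",o)
to(558.5,55.9,32.3)
E
```

```text
clock: 15.05
ee_pos: [456.3, 55.7, 92.2]
eef_rot: [-0.0, 0.707, 0.707, -0.0]
contact_force: [0.6, 0.2, -0.1]
finger_gap: 0.003
grasp_force: 0.0
clock: 15.3
ee_pos: [431.5, 55.2, 92.2]
eef_rot: [0.001, 0.707, 0.707, -0.001]
contact_force: [0.1, -0.0, 0.6]
finger_gap: 0.008
grasp_force: 0.0
t 15.4 ee [433.3  55.4  92.2] yaw 90.03 tilt -1.0 j [ 0.35  0.05 -0.59  2.09  0.03  1.01 -0.25] F [-0.4  0.1 -0.2] local mm [  0.4 125.2  60. ] share [0.009 2.504 1.2  ]
```

View pics/s6.png

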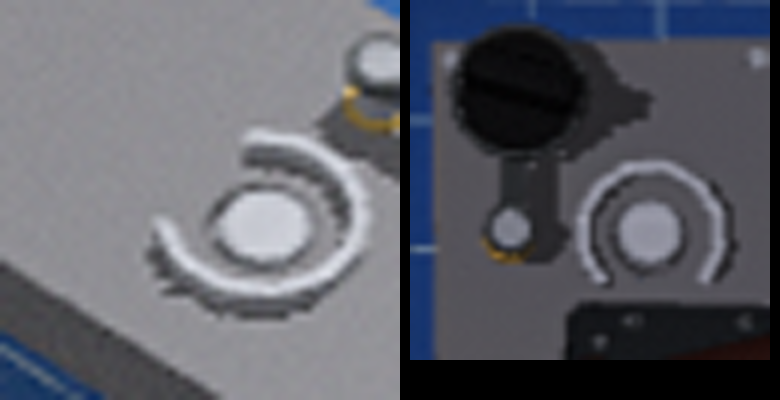

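The cell sits concentric and flush in its pocket in both views. Now measure the cap: its centre and the bar's direction.

Run:
```python
from unit import *
print("disc",w((126,91),49.5), "net bar", [ (c,atz(c,nets_p,75.5).round(1)) for c,nets_p in (("top",(331.1,191.3)),("scene",(372.4,266.8)))])
imaging.camera("top")
t=imaging.camera("top").astype(float); s=imaging.camera("scene").astype(float)
A=t[178:208,316:351]; B=s[245:300,345:395]
g=lambda I,m:np.clip((I/m)**.6*255,0,255).astype(np.uint8)
a=cv2.resize(g(A,90),None,fx=11,fy=11,interpolation=cv2.INTER_CUBIC); b=cv2.resize(g(B,120),None,fx=8,fy=8,interpolation=cv2.INTER_CUBIC)
o=np.zeros((450,800,3),np.uint8); o[:330,:385]=a; o[:440,390:790]=b; cv2.imwrite("pics/s7.png",o)
```

```text
disc [629.56725472 106.95206396] net bar [('top', array([626.5, 110.8,  75.5])), ('scene', array([639.7, 110. ,  75.5]))]
```

View pics/s7.png

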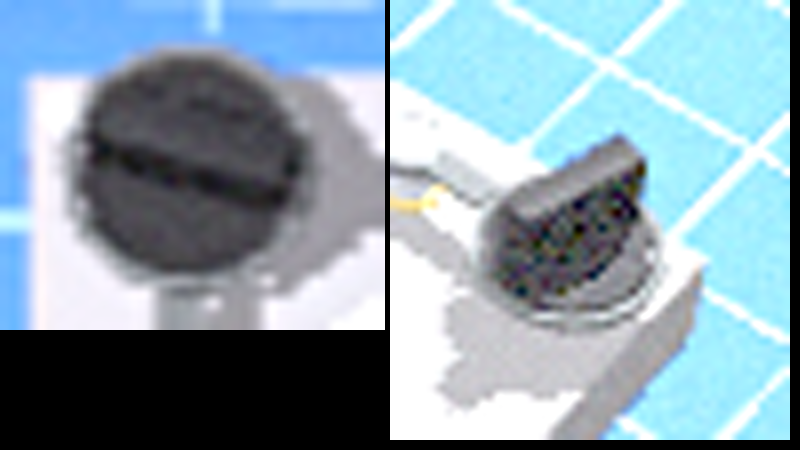

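The bar's top face in the scene crop has corners near (510,185), (617,135), (642,160) and (530,217). I'll turn those into world positions.

Run:
```python
from h import *
P=np.array([atz("scene",((x-390)/8+344.56,y/8+244.56),75.5)[:2] for x,y in ((512,187),(617,135),(642,158),(530,217))])
print(P.round(1).tolist(),P.mean(0))
an=lambda d:(np.degrees(np.arctan2(d[1],d[0]))%180,np.linalg.norm(d))
print(an(P[1]-P[0]),an(P[2]-P[3]),an(P[0]-P[3]),an(P[1]-P[2]))
T=np.array([atz("top",(x/11+315.55,y/11+177.55),z)[:2] for x,y,z in ((100,137,75.5),(300,172,75.5),(92,152,52),(283,197,52))]);print(T.round(1).tolist(),an(T[0]-T[1]),an(T[2]-T[3]))
for sw in (70,80,85,90): 
    a=np.radians(1.7-90+sw); print(sw,578.7+52*np.cos(a),109.1+52*np.sin(a))
```

```text
[[622.1, 91.3], [632.1, 122.4], [641.5, 120.1], [631.4, 86.3]] [631.74700655 105.0400574 ]
(np.float64(72.14398259701295), np.float64(32.65151790440531)) (np.float64(73.48106116914326), np.float64(35.33436119550783)) (np.float64(151.5622494256957), np.float64(10.639344426771899)) (np.float64(166.41475281307345), np.float64(9.660733783401401))
[[629.1, 124.7], [622.9, 85.6], [631.7, 126.1], [623.3, 87.9]] (np.float64(80.96670438414772), np.float64(39.55335103249423)) (np.float64(77.56178751364449), np.float64(39.09348970417955))
70 628.070124837379 92.77239228969495
80 630.1553410315864 101.59347754794939
85 630.6137744639295 106.1066705981025
90 630.6771127262081 110.64264469242576
```

```bash
python3 -m jog '[0,0.3,-0.2,1,0,0.3,-0.2,1,0,0.3,0,0.35,0,0,0,0]' 45
python3 - <<'E'
from h import *
to(630.5,106.5,55)
E
```

```text
clock: 16.05
ee_pos: [478.5, 51.0, 111.6]
eef_rot: [-0.001, 0.788, 0.615, 0.0]
contact_force: [0.3, 1.2, -0.1]
finger_gap: 0.375
grasp_force: 0.0
t 16.05 ee [478.5  51.  111.6] yaw 75.92 tilt -1.0 j [ 0.33  0.12 -0.56  1.98  0.07  1.06 -0.51] F [ 0.3  1.2 -0.1] local mm [ 90.8 134.   56.6] share [1.815 2.679 1.132]
```

```bash
python3 -m jog '[0.45,0.67,0,0,0.45,0.67,0,0,0.45,0.67,0,0,0.46,0.67,0,0,0,0,0.2,0,0,0,0,0]' 45
python3 - <<'E'
from h import *
to(630.5,106.5,55)
E
```

```text
clock: 16.8
ee_pos: [628.0, 106.1, 100.3]
eef_rot: [-0.001, 0.788, 0.616, -0.001]
contact_force: [-1.0, 0.2, 0.1]
finger_gap: 0.518
grasp_force: 0.0
t 16.8 ee [628.  106.1 100.3] yaw 76.0 tilt -1.0 j [ 0.18  0.45 -0.54  1.61  0.25  1.15 -0.66] F [-1.   0.2  0.1] local mm [ 1.1  2.4 45.3] share [0.021 0.049 0.907]
```

Descend and grip gently.

```bash
python3 -m jog '[0.02,0.04,0.3,0,0,0,0.3,0,0,0,0.2,0,0,0,0.1,0,0,0,0,0]' 45
python3 -m jog '[0,0,0,0,0,0,0,0,0,0,0,0,0,0,0,0,0,0,0,0,0,0,0,0]' 5 6
python3 - <<'E'
from h import *
to(630.5,106.5,55); print(ctrl.observe()["moment"])
E
```

```text
clock: 17.42
ee_pos: [631.8, 106.6, 56.8]
eef_rot: [-0.0, 0.788, 0.615, -0.0]
contact_force: [-0.3, 0.6, -0.2]
finger_gap: 0.514
grasp_force: 0.0
clock: 18.18
ee_pos: [632.0, 106.7, 57.2]
eef_rot: [-0.0, 0.788, 0.615, 0.0]
contact_force: [-1.2, 0.7, 1.1]
finger_gap: 0.139
grasp_force: 6.0
t 18.18 ee [632.  106.7  57.2] yaw 75.93 tilt -1.0 j [ 0.17  0.5  -0.52  1.64  0.28  1.07 -0.68] F [-1.2  0.7  1.1] local mm [-0.6 -1.4  2.2] share [-0.012 -0.028  0.043]
[ 0.01636426 -0.02050933 -0.02516479]
```

```bash
python3 -m jog '[-0.109,0.016,0,1,-0.109,0.016,0,1,-0.109,0.016,0,1,-0.109,0.016,0,1,-0.109,0.016,0,1,-0.109,0.016,0,1,-0.109,0.016,0,1,0,0,0,0]'
python3 - <<'E'
from h import *
a=np.radians(-2.6-42); to(578.7+52*np.cos(a),109.1+52*np.sin(a),57); print(ctrl.observe()["moment"])
E
```

```text
clock: 19.18
ee_pos: [617.3, 71.6, 57.4]
eef_rot: [0.0, 0.956, 0.292, 0.0]
contact_force: [1.9, -1.0, 0.2]
finger_gap: 0.134
grasp_force: 6.0
t 19.18 ee [617.3  71.6  57.4] yaw 33.94 tilt -1.0 j [ 0.12  0.44 -0.38  1.7   0.19  1.04 -1.31] F [ 1.9 -1.   0.2] local mm [-0.8 -1.7  0.4] share [-0.015 -0.034  0.008]
[-0.38400902 -0.51751596 -0.11602436]
```

```bash
python3 -m jog '[-0.109,0.012,0,1,-0.109,0.012,0,1,-0.109,0.012,0,1,-0.109,0.012,0,1,-0.109,0.012,0,1,-0.109,0.012,0,1,-0.109,0.012,0,1,-0.05,0,0,0.35]'
python3 -m jog '[-0.02,0,0,0,0,0,0,0]'
python3 - <<'E'
from h import *
to(580.4,56.8,57); print(ctrl.observe()["moment"])
E
```

```text
clock: 20.18
ee_pos: [581.2, 55.9, 57.8]
eef_rot: [0.001, 0.996, -0.089, 0.002]
contact_force: [8.0, -7.3, -0.8]
finger_gap: 0.14
grasp_force: 6.0
clock: 20.42
ee_pos: [580.7, 56.0, 57.8]
eef_rot: [0.001, 0.996, -0.088, 0.002]
contact_force: [6.7, -7.6, -1.3]
finger_gap: 0.136
grasp_force: 6.0
t 20.43 ee [580.7  56.   57.8] yaw -10.1 tilt -1.0 j [ 0.04  0.35 -0.25  1.8   0.11  0.99 -2.01] F [ 6.7 -7.6 -1.3] local mm [-0.5 -0.7  0.8] share [-0.009 -0.015  0.016]
[-1.64754155 -1.5703794  -0.00301822]
```

At the home stop (the reaction opposes -x). Release, lift, turn back 180°, regrip.

```bash
python3 -m jog '[0,0,0,0,0,0,0,0,0,0,0,0,0,0,-0.4,0,0,0,-0.4,-0.2,0,0,-0.1,-1,0,0,0,-1,0,0,0,-1]' 45
python3 -m jog '[0,0,0,-1,0,0,0,-1,0,0,0,-1,0,0,0,-1,0,0,0,-1,0,0,0,-1,0,0,0,-1,0,0,0,-1]'
python3 -m jog '[0,0,0,-1,0,0,0,-1,0,0,0,-1,0,0,0,-1,0,0,0,-1,0,0,0,-1,0,0,0,-1,0,0,0,-1]'
python3 -m jog '[0,0,0,-1,0,0,0,-1,0,0,0,-1,0,0,0,-1,0,0,0,-1,0,0,0,-1,0,0,0,-1,0,0,0,-1]'
python3 -m jog '[0,0,0,-1,0,0,0,-1,0,0,0,-0.8,0,0,0,0]'
python3 - <<'E'
from h import *
im=imaging.camera("scene")
for r in nets.place_of("cap_bar","scene")[:3]: print(r["conf"],atz("scene",r["location"],75.5))
to(580.4,56.8,57)
E
```

```text
clock: 21.42
ee_pos: [578.4, 58.8, 102.1]
eef_rot: [-0.0, 0.997, 0.081, -0.0]
contact_force: [0.2, 0.4, -0.1]
finger_gap: 0.522
grasp_force: 0.0
clock: 22.42
ee_pos: [578.3, 58.8, 102.0]
eef_rot: [-0.0, 0.878, 0.479, -0.0]
contact_force: [0.0, -0.1, -0.1]
finger_gap: 0.521
grasp_force: 0.0
clock: 23.42
ee_pos: [578.4, 58.7, 102.0]
eef_rot: [-0.0, 0.607, 0.795, -0.0]
contact_force: [-0.5, -0.1, -0.1]
finger_gap: 0.513
grasp_force: 0.0
clock: 24.42
ee_pos: [578.4, 58.7, 102.0]
eef_rot: [-0.0, 0.231, 0.973, 0.0]
contact_force: [0.2, -0.4, -0.5]
finger_gap: 0.518
grasp_force: 0.0
clock: 24.92
ee_pos: [578.4, 58.7, 101.9]
eef_rot: [-0.0, 0.089, 0.996, 0.0]
contact_force: [0.1, -0.7, -0.0]
finger_gap: 0.516
grasp_force: 0.0
0.89 [593.12787766  54.90354896  75.5       ]
0.78 [ 336.48296268 -151.20925324   75.5       ]
0.65 [676.56643584 492.67038559  75.5       ]
t 25.02 ee [578.5  58.6 102. ] yaw 169.74 tilt -1.0 j [ 0.45  0.39 -0.76  1.75  0.29  1.12  0.99] F [-0.2  0.4  0.9] local mm [-2.2 -1.4 45. ] share [-0.045 -0.028  0.9  ]
```

```bash
python3 -m jog '[-0.045,-0.03,0.3,0,0,0,0.3,0,0,0,0.2,0,0,0,0.1,0,0,0,0,0]' 45
python3 -m jog '[0,0,0,0,0,0,0,0,0,0,0,0,0,0,0,0,0,0,0,0,0,0,0,0]' 5 25
python3 -m jog '[0,0,0.008,1,0,0,0.008,1,0,0,0.008,1,0,0,0.008,1,0,0,0.008,1,0,0,0.008,1,0,0,0,0]'
python3 - <<'E'
from h import *
to(580.4,56.8,55); print(ctrl.observe()["moment"])
E
```

```text
clock: 25.65
ee_pos: [580.4, 56.7, 56.7]
eef_rot: [-0.0, 0.089, 0.996, 0.0]
contact_force: [0.2, -0.3, 0.8]
finger_gap: 0.521
grasp_force: 0.0
clock: 26.4
ee_pos: [580.6, 55.9, 57.2]
eef_rot: [-0.0, 0.089, 0.996, -0.0]
contact_force: [-1.4, -3.6, 3.4]
finger_gap: 0.134
grasp_force: 25.0
clock: 27.28
ee_pos: [580.8, 56.3, 54.8]
eef_rot: [0.0, 0.392, 0.92, -0.0]
contact_force: [0.6, -2.7, 1.3]
finger_gap: 0.136
grasp_force: 25.0
t 27.27 ee [580.8  56.3  54.8] yaw 133.86 tilt -1.0 j [ 0.33  0.42 -0.61  1.79  0.28  1.02  0.38] F [ 0.6 -2.7  1.3] local mm [ 0.7  0.  -0.2] share [ 0.013  0.    -0.003]
[-0.68335246 -0.29223229 -0.06864094]
```

```bash
python3 -m jog '[0,0,0.008,1,0,0,0.008,1,0,0,0.008,1,0,0,0.008,1,0,0,0.008,1,0,0,0.008,1,0,0,0.008,1,0,0,0.008,1]'
python3 -m jog '[0,0,0.008,1,0,0,0.008,1,0,0,0.008,1,0,0,0.008,1,0,0,0.008,1,0,0,0.008,1,0,0,0.008,1,0,0,0.008,1]'
python3 - <<'E'
from h import *
to(580.4,56.8,47); print(ctrl.observe()["moment"])
E
```

```text
clock: 28.28
ee_pos: [581.0, 56.4, 51.6]
eef_rot: [0.0, 0.733, 0.681, 0.0]
contact_force: [0.3, -3.7, 1.0]
finger_gap: 0.135
grasp_force: 25.0
clock: 29.28
ee_pos: [581.4, 56.2, 48.4]
eef_rot: [0.0, 0.946, 0.324, 0.001]
contact_force: [2.7, -4.0, 0.5]
finger_gap: 0.139
grasp_force: 25.0
t 29.27 ee [581.4  56.2  48.4] yaw 37.79 tilt -1.0 j [ 0.09  0.37 -0.31  1.8   0.14  0.98 -1.19] F [ 2.7 -4.   0.5] local mm [-0.4 -1.1  1.4] share [-0.007 -0.022  0.028]
[-0.87270619 -0.64282665  0.0956163 ]
```

```bash
for i in 1; do python3 -m jog '[0,0,0.008,1,0,0,0.008,1,0,0,0.004,0.8,0,0,0,0,0,0,0,0]'; python3 -c "
from h import *
to(580.4,56.8,47); print(ctrl.observe()['moment'])"; done
python3 -m jog '[0,0,0,0.8,0,0,0,0,0,0,0,0]'; python3 -c "
from h import *
to(580.4,56.8,47); print(ctrl.observe()['moment'])"
```

```text
clock: 29.9
ee_pos: [581.3, 56.4, 47.6]
eef_rot: [0.0, 0.983, 0.184, 0.001]
contact_force: [3.8, -3.7, 2.9]
finger_gap: 0.163
grasp_force: 27.4
t 29.9 ee [581.3  56.4  47.6] yaw 21.22 tilt -1.0 j [ 0.05  0.37 -0.26  1.81  0.11  0.98 -1.46] F [ 3.8 -3.7  2.9] local mm [-0.7 -0.6  0.6] share [-0.013 -0.013  0.012]
[-0.87552483 -0.67518178  0.6158339 ]
clock: 30.28
ee_pos: [581.2, 56.6, 47.6]
eef_rot: [0.0, 0.99, 0.143, 0.001]
contact_force: [4.3, -3.4, 3.4]
finger_gap: 0.178
grasp_force: 31.5
t 30.27 ee [581.2  56.6  47.6] yaw 16.47 tilt -1.0 j [ 0.03  0.37 -0.25  1.81  0.11  0.98 -1.54] F [ 4.3 -3.4  3.4] local mm [-0.7 -0.5  0.6] share [-0.013 -0.009  0.012]
[-0.90062131 -0.72776081  0.8780196 ]
```

```bash
python3 -m jog '[0,0,0,0,0,0,0,0,0,0,0,0,0,0,-0.4,0,0,0,-0.6,0,0,0,-0.8,0,0,0,-0.5,0,0,0,0,0]' 45
python3 -m jog '[-0.4,0.7,-0.3,0,-0.4,0.7,0,0,-0.4,0.7,0,0,-0.4,0.7,0,0,0,0.5,0,0,0,0,0,0]'
python3 - <<'E'
from h import *
for c in ("scene","top"):
    im=imaging.camera(c); cv2.imwrite(f"pics/end_{c}.png",im)
    for n in ("cap_bar",):
        for r in nets.place_of(n,c)[:3]: print(c,n,r["conf"],np.round(r["location"],1),atz(c,r["location"],65.5).round(1),atz(c,r["location"],75.5).round(1))
print("expect tight",proj("scene",(580.3,57.1,65.5)),proj("top",(580.3,57.1,65.5)))
# dark cap outline in scene vs predicted disc
g=cv2.imread("pics/end_scene.png")[230:310,290:380].max(2)<45
k,l,s,cc=cv2.connectedComponentsWithStats(g.astype(np.uint8))
for i in range(1,k):
    if s[i,4]>60: print(s[i][:4]+[290,230,0,0],s[i][4])
th=np.linspace(0,6.28,60)
for lab,d in (("tight",0),("loose",10)):
    D=proj("scene",[(580.6+22*np.cos(t),56.5+22*np.sin(t),z+d) for t in th for z in (31,39.5)])
    for yaw in (22,):
        a=np.radians(yaw);u=np.array([np.cos(a),np.sin(a)]);v=np.array([-u[1],u[0]])
        B=proj("scene",[(*(np.array([580.6,56.5])+u*p*20+v*q*6),65.5+d) for p in(-1,1) for q in (-1,1)])
    print(lab,"disc",D.min(0).round(1),D.max(0).round(1),"bar top",B.min(0).round(1),B.max(0).round(1))
to(580,57,60)
E
```

```text
clock: 31.28
ee_pos: [581.3, 57.2, 164.2]
eef_rot: [-0.0, 0.99, 0.142, 0.002]
contact_force: [0.3, 0.1, -0.5]
finger_gap: 0.516
grasp_force: 0.0
clock: 32.02
ee_pos: [548.9, -126.2, 175.7]
eef_rot: [-0.0, 0.99, 0.14, -0.001]
contact_force: [-0.6, 0.7, -0.5]
finger_gap: 0.52
grasp_force: 0.0
scene cap_bar 0.85 [336.4 273.1] [589.4  57.5  65.5] [594.5  50.6  75.5]
scene cap_bar 0.8 [176.2 271.7] [ 339.3 -148.3   65.5] [ 347.4 -152.8   75.5]
scene cap_bar 0.66 [482.4 181. ] [679.6 510.5  65.5] [683.6 498.2  75.5]
top cap_bar 0.87 [156.  167.3] [676.2 495.4  65.5] [673.4 491.9  75.5]
top cap_bar 0.76 [458.3 325.8] [ 345.8 -161.3   65.5] [ 346.2 -158.5   75.5]
top cap_bar 0.7 [356.5 215.1] [577.7  55.2  65.5] [575.8  55.9  75.5]
expect tight [[332.72886364 271.00389275]] [[355.61501139 213.87134139]]
[322 270  21  20] 306
tight disc [321.6 271.4] [343.1 290.6] bar top [322.3 266.8] [343.  275.8]
loose disc [321.6 268.2] [343.3 287.5] bar top [322.3 263.5] [343.2 272.5]
t 32.23 ee [ 549.6 -122.7  176.6] yaw 16.35 tilt -1.0 j [ 0.27  0.2  -0.14  1.73  0.03  1.21 -1.17] F [-1.1 -0.  -0.6] local mm [  79.8 -163.7  116.7] share [ 1.596 -3.274  2.335]
```

The cap outline's bottom edge is at row 290, which matches tight (290.6) rather than loose (287.5). The stop torque and the roughly 10 mm descent agree, so I'm handing in.

```bash
python3 -c "
from rig import ctrl
print(ctrl.hand_in())"
```

```text
the job is handed in; nothing more can be done
None
```

The small cell was slid through the gap into its pocket, the cap was swung home and screwed clockwise to its stop, and the job was handed in at about 32 s with the robot clear of everything.

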